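# Gauge the depth of a housing's well to its soft thermal pad and lock the reading

### The job

Take the depth of the well in the aluminium housing: lift the depth gauge by its orange head, set its steel bridge flat across the middle of the well, lengthwise along the housing, and lower the probe gently until it rests on the soft pad at the bottom, without denting the pad. Then press the red lever right down to lock the probe at that height, and leave the gauge standing there, still seated and touching the pad, and let go. Do not disturb the other things on the bench.

Things in the scene. Friction and masses are not known exactly. Their poses are not given: they have to be found in the camera images.
- housing: Finned cast aluminium housing fixed to the bench, 160 (x) x 110 (y) x 70 mm high, flat top. Origin: centre of its underside. x lies along its length, z up. In its top is a rectangular well, 70 mm (x) x 56 mm (y), centred. On the well's bottom lies a pink soft silicone pad, 58 x 46 mm, whose top is somewhere between 26 and 50 mm below the housing's top face (differs each time, not measured); it gives about 1 mm for each 3 N and is dented for good at 9 N.
- well (a point): Centre of the well's mouth, level with the housing's flat top (70 mm over the bench); axes as the housing's.
- gauge: Depth gauge, loose, about 0.55 kg in all (the bridge with its guide 0.45 kg): a steel bridge 150 (x) x 26 (y) x 12 mm, flat underneath, with a small guide block in the middle (top 30 mm above the underside), in which an upright probe rod slides. Origin: centre of the bridge's underside; x along the bridge towards the side with the red lever, z up. At the start it stands on the bench with the probe fully up and the lever open, its x within 1.1 rad of the housing's x.
- probe: The sliding probe, 125 mm long, 0.08 kg: a square rod 8 x 8 mm, a round foot 12 mm across, an orange head on top. Origin: centre of the foot's underside (the tip); axes as the gauge's. It slides down through the bridge by up to 56 mm; fully up, the tip is 2 mm above the bridge's underside. About 2.5 N of friction resists sliding either way, so it stays where it is left.
- probe_head (a point): Centre of the orange head, a block 18 (x) x 22 (y) x 30 mm high, 110 mm above the tip; fully up, this point is 112 mm above the bridge's underside. Grip it across the 22 mm (along the gauge's y) from above. Lifted by it, the bridge hangs at the fully-up stop.
- lock_pad (a point): Centre of the thumb pad (22 mm long, 20 mm wide, 7 mm thick) near the end of the red lock lever. The lever hinges about the gauge's y, 18 mm from the probe's axis on the +x side and 30 mm above the bridge's underside; the pad's centre is 40 mm from the hinge. Open, the lever slopes up and outwards at 0.45 rad (pad 54 mm from the probe axis); pressed down at the pad it swings to level, 58 mm from the probe's axis, at the stop. Its cam then clamps the probe.
- lock (a joint): Angle of the lock lever: 0 open (sloping up), 0.45 rad closed (level). Pressing at the pad takes about 2.5 N, rising to about 6 N towards the end; it stays where it is left.
- jar: Bystander: small clear screw jar, 40 mm across, 45 mm high. Origin at its underside. Leave it alone.
- mug: Bystander: white mug, 80 mm across, 95 mm high. Origin at its underside. Leave it alone.
- spool: Bystander: spool of solder, 54 mm across, 46 mm high. Origin at its underside. Leave it alone.
- screwdriver: Bystander: yellow-handled screwdriver, lying. Origin at its underside. Leave it alone.
- heatsink: Bystander: dark finned heat sink, 60 x 50 x 35 mm. Origin at its underside. Leave it alone.
- transformer: Bystander: small transformer with a copper winding, 50 x 60 x 40 mm. Origin at its underside. Leave it alone.
There are look-alikes about, which are no part of the job. Several things have the shape of the gauge; the one meant has the colours described above.

How it is judged:
On the way, in this order (a step that is already met when the one before it is completed fails the run):
1. the bridge is seated across the well and the probe touches the pad, the lever still open (horizontal distance between gauge and well below 0.015 m and z of gauge in the frame of well between -0.0015 and 0.0015 m and angle between gauge's own z axis and vertical below 0.03 rad and angle between the x axis of gauge and the x axis of housing, either way round below 0.15 rad and contact force between probe and housing above 0.8 N and value of joint lock below 0.15 rad), for 0.2 s.
2. the lock lever is pressed down (value of joint lock above 0.38 rad), for 0.2 s.
At the end, for the whole second after the job is handed in: The gauge stands still with its bridge flat on the housing's top (within 1.5 mm and 0.03 rad), its centre within 15 mm of the well's centre and its length within 0.15 rad of the housing's, the probe resting on the pad with 0.2 to 6.5 N, the lever closed (above 0.38 rad) (horizontal distance between gauge and well below 0.015 m and z of gauge in the frame of well between -0.0015 and 0.0015 m and angle between gauge's own z axis and vertical below 0.03 rad and angle between the x axis of gauge and the x axis of housing, either way round below 0.15 rad and contact force between probe and housing between 0.2 and 6.5 N and value of joint lock above 0.38 rad and linear speed of gauge below 0.01 m/s); the robot touches nothing.
It fails at once if the probe presses on the housing's pad with more than 9 N (contact force between probe and housing above 9 N).
It fails at once if a bystander is moved by more than 25 mm (distance of any of jar, mug, spool, screwdriver, heatsink, transformer from where it was at the start of the episode above 0.025 m).
It also fails if it takes over 56 s, if anything falls off the work surface, if the arm or the gripper's body presses on something with over 40 N, if the wrist force passes 120 N, or if a joint passes its speed limit or range.

### The arm

A 7-joint arm with a two-finger parallel gripper is mounted at the origin on the work surface. World frame = base frame: x ahead of the robot, y to its left, z up, the work surface at z = 0. Lengths are in m, angles in rad, forces in N, time in s.
With the tool pointing down it reaches from about 0.35 to 0.9 m from the base axis. Payload 7.2 kg.
Tool frame: the origin (TCP) lies midway between the tips of the shut fingers; the grasp point (between the pads) lies 19 mm behind it; z points along the fingers, y is the line along which they close (so a half turn about z gives the same grasp; the last joint's range is limited). The gripper opens to 85 mm and grips with 20 to 120 N. Pads are 22 mm wide; open, the fingers measure 114 mm over their backs; the gripper's body (76 mm by 85 mm) begins 54 mm behind the grasp point. The pads swing forward as they close: fully open they stand 13 mm farther back than shut.
Start: joints at [1.228, 0.411, -0.013, 1.596, 0.006, 1.134, -0.082], TCP at [0.17, -0.602, 0.231] pointing down, gripper open.
Joint ranges: [-2.95, 2.95], [-0.29, 1.99], [-1.47, 1.44], [0.14, 2.54], [-1.03, 4.17], [0.13, 1.85], [-2.86, 2.86]. Speed limits (rad/s): [2.39, 2.39, 3.01, 3.01, 3.14, 3.14, 3.14].

### API

Orientations are given as [roll, pitch, yaw] about the fixed x, y, z axes, in that order (R = Rz(yaw) Ry(pitch) Rx(roll)).
In Python, from station import * gives the robot as it stands.
- The arm moves only by the tool move_arm, never from a script. Its arguments are lists of equal length, an entry for each row: "grip": the finger opening in cm, from 0 to 8.54; "delta_pos": the shift along the tool's x, y, z in cm, a list of three; "turn": the turn, a rotation vector about the tool's x, y, z in rad, a list of three. A call has 1 to 12 rows; each row is the pose to reach, as a shift and turn from the pose commanded when the call began, along the tool's axes at that moment; what a row does not reach only later rows make up. A row lasts 1/12 s, in which the tool goes at most 41.7 mm and 7.16 degrees, less where a joint would pass 70% of its speed; a pose out of reach is approached as far as the arm can. A call with a gripper value outside its range is refused whole. The fingers move at their own pace and stop on an object; "squeeze" is the grip in N (left out, the last holds). Time passes only in rows, so rows that repeat a pose let the fingers close. It gives the time, the measured TCP pose, the force, the opening and the grip force at its end, in the units of the state.
- observe(): the state, without advancing time (a new reading comes with each control period).
- get_image(name): name is "scene" or "top" or "wrist"; returns the picture (420x560x3 uint8, blue, green, red); there is no depth.
- camera_info(name): a dict with "K" (3x3 intrinsics, pixels), "k1" (the pictures are not rectified: a ray, as slopes to the right and down, at radius r is drawn at 1 + k1 r^2 times it, then the intrinsics apply), "xyz" and "rotation" of the camera in the world; the wrist camera has in their place "tool_from_camera" (4x4, takes a point from camera to tool coordinates, whose origin is the TCP and whose axes are the flange's). Camera axes: x right, y up, looking along -z (the intrinsics and any distortion apply to the point x, -y, -z); pixel columns grow to the right and rows downward; lengths in m; the calibration is good to about 2 mm. A picture is of the moment at which its call begins: read the wrist's pose just before it. camera_info takes no time and is no camera call.
- job_done(): hands the job in; it is judged then, once.
The state is a dict: "time": time; "q": joint angles; "qvel": joint speeds; "joint_efforts": joint torques, N m; "tcp_pos": TCP position; "tool_rot": TCP orientation; "force": force on the tool from outside, world axes, zero at the start; "ft_torque": the same for the moment, N m; "width": finger opening in m; "grasp_force": force on a finger pad.
Only numpy, scipy, OpenCV 4.12 (cv2) and the standard library are available. Lean on these libraries where they do the work, as an engineer would, in place of code of your own. Each camera call takes 0.05 s, during which the arm holds its last target. There are 200 camera calls.

## Working session

There is one attempt and no reset: what is moved stays moved. The work goes in short steps, Python scripts to look and compute and a tool call to move; the robot and the scene stay as the last step left them, time stands still between calls to the robot, and variables do not carry over. Pictures are saved under pics/ and viewed, at most 10 in all, crops included, and the job is handed in when it is done.

Besides the shell and the picture viewer there is one more tool, called after "Call:" as name(argument=value, ...), one argument or row to a line, values as JSON. move_arm: Moves the arm, as the interface text tells. Its arguments: {"type":"object","properties":{"grip":{"type":"array","items":{"type":"number"}},"delta_pos":{"type":"array","items":{"type":"array","items":{"type":"number"}}},"turn":{"type":"array","items":{"type":"array","items":{"type":"number"}}},"squeeze":{"type":"number"}},"required":["grip","delta_pos","turn"]}

```bash
mkdir -p pics; python3 - <<'E'
from station import *
import cv2
s=observe();print(s)
for n in("scene","top"):
    cv2.imwrite(f"pics/{n}0.png",get_image(n));print(n,camera_info(n))
print(camera_info("wrist"))
E
```

```text
{'time': 0.0, 'q': array([ 1.22779278,  0.41188584, -0.01272106,  1.59702719,  0.00559421,
        1.13426882, -0.08217531]), 'qvel': array([ 1.97320173e-04, -7.99544572e-04, -1.01492259e-03, -1.13756765e-03,
       -9.49794258e-05, -2.00226427e-03, -2.64325628e-04]), 'joint_efforts': array([-9.50748690e-04, -6.00620770e+01,  6.81561884e-01, -2.99410683e+01,
        1.37655891e-02,  1.05952259e-02, -1.81027383e-05]), 'tcp_pos': array([ 0.16943792, -0.60110018,  0.23046866]), 'tool_rot': array([-3.14004227e+00,  1.00920180e-04,  2.74858706e-01]), 'force': array([0.20785221, 0.04215838, 0.58181905]), 'ft_torque': array([-0.03373133,  0.01113284, -0.03485932]), 'grasp_force': 0.0, 'width': 0.08549516898532285}
scene {'K': array([[389.8125549 ,   0.        , 278.60099685],
       [  0.        , 389.8125549 , 208.09534316],
       [  0.        ,   0.        ,   1.        ]]), 'k1': -0.021340343602975848, 'xyz': array([1.24030336, 0.17191924, 0.72203853]), 'rotation': array([ 0.82603892, -0.01951794,  1.7906904 ])}
top {'K': array([[532.34644862,   0.        , 279.52066732],
       [  0.        , 532.34644862, 220.77465062],
       [  0.        ,   0.        ,   1.        ]]), 'k1': -0.20121510547503915, 'xyz': array([0.52176411, 0.01320717, 1.24291148]), 'rotation': array([ 0.05244843,  0.01816466, -1.60109952])}
{'K': array([[309.07173958,   0.        , 278.61244563],
       [  0.        , 309.07173958, 211.73293082],
       [  0.        ,   0.        ,   1.        ]]), 'k1': -0.057955594404534815, 'tool_from_camera': array([[-1.25348983e-03,  9.54401183e-01,  2.98524387e-01,
         7.64812958e-02],
       [ 9.99998393e-01,  8.13811053e-04,  1.59714117e-03,
        -1.09662317e-04],
       [ 1.28137098e-03,  2.98525910e-01, -9.54400670e-01,
        -1.40984292e-01],
       [ 0.00000000e+00,  0.00000000e+00,  0.00000000e+00,
         1.00000000e+00]])}
```

View pics/top0.png

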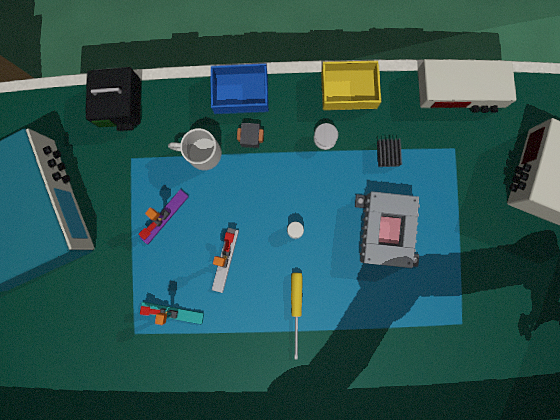

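View pics/scene0.png

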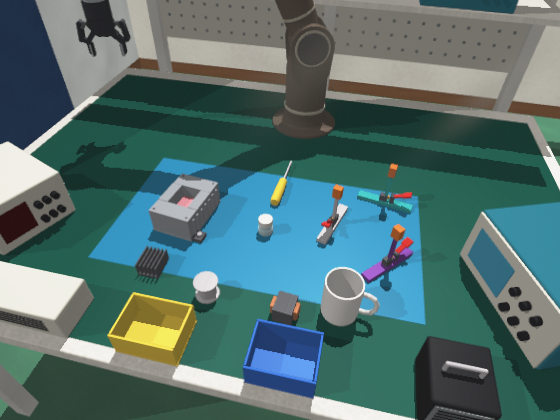

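The top view shows three gauge-shaped things: purple bridge (165,215), grey/steel bridge (226,258) and teal bridge (172,313). The steel one fits the description, so I'll confirm it in a crop. The housing is at (390,230).

```bash
cat > h.py <<'E'
from station import *
import cv2, numpy as np
from scipy.spatial.transform import Rotation as R
def cam(n):
    c=camera_info(n)
    if n=="wrist":
        s=observe(); T=c["tool_from_camera"]; Rt=R.from_euler("xyz",s["tool_rot"]).as_matrix()
        return c["K"],c["k1"],Rt@T[:3,:3],Rt@T[:3,3]+s["tcp_pos"]
    return c["K"],c["k1"],R.from_euler("xyz",c["rotation"]).as_matrix(),c["xyz"]
def world(C,uv,z):
    K,k1,Rc,p=C
    d=cv2.undistortPoints(np.array([[uv]],float),K,np.array([k1,0,0,0.]))[0,0]
    r=Rc@[d[0],-d[1],-1]
    return p+r*(z-p[2])/r[2]
def pix(C,P):
    K,k1,Rc,p=C
    v=Rc.T@(np.array(P)-p)
    q=np.array([[v[0],-v[1],-v[2]]])
    return cv2.projectPoints(q,np.zeros(3),np.zeros(3),K,np.array([k1,0,0,0.]))[0].ravel()
def crop(im,x0,y0,w,h,f,name):
    cv2.imwrite(name,cv2.resize(im[y0:y0+h,x0:x0+w],None,fx=f,fy=f,interpolation=cv2.INTER_CUBIC))
E
python3 - <<'E'
from h import *
im=cv2.imread("pics/top0.png")
a=cv2.resize(im[210:310,190:270],None,fx=5,fy=5,interpolation=2)
b=cv2.resize(im[180:280,350:430],None,fx=5,fy=5,interpolation=2)
cv2.imwrite("pics/c1.png",np.hstack([a,b]))
E
```

```text
(no output)
```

View pics/c1.png

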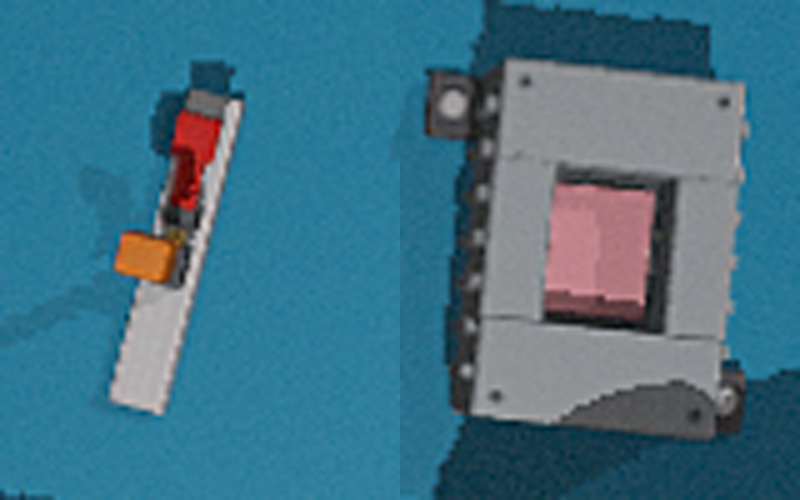

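The crop confirms the gauge: steel bridge, orange head at about (219,261) in the top picture, red lever towards the top. The housing and its well with the pink pad are clear.

```bash
python3 - <<'E'
from h import *
C=cam("top")
g=lambda x,y,z:world(C,(190+x/5-.4,210+y/5-.4),z)[:2]
h=lambda x,y,z:world(C,(350+(x-400)/5-.4,180+y/5-.4),z)[:2]
b=[g(110,402,.012),g(163,412,.012),g(243,96,.012),g(190,90,.012)]
ax=(b[2]+b[3]-b[0]-b[1])/2
print("gauge",np.mean(b,0),np.linalg.norm(ax),np.arctan2(ax[1],ax[0]))
print("head",g(140,257,.127))
t=[h(505,58,.07),h(745,85,.07),h(715,438,.07),h(472,412,.07)]
w=[h(558,165,.07),h(675,180,.07),h(662,333,.07),h(543,318,.07)]
for q in(t,w):
    ax=q[0]+q[1]-q[2]-q[3]; ay=q[0]+q[3]-q[1]-q[2]
    print(np.mean(q,0),np.linalg.norm(ax)/2,np.linalg.norm(ay)/2,np.arctan2(ax[1],ax[0]),np.arctan2(ay[1],ay[0])-1.5708)
s=observe();print(s["tcp_pos"],s["tool_rot"])
E
```

```text
gauge [0.50085783 0.16304034] 0.1504429271077938 -0.2789678091709497
head [0.50031222 0.16448669]
[ 0.5576189 -0.215352 ] 0.157787706680891 0.10936187723355183 -0.13001017845219862 -0.1402683478418989
[ 0.55710848 -0.2150221 ] 0.06823042175764285 0.053470311476601334 -0.13239721033149318 -0.1572040985103842
[ 0.1694193  -0.60112209  0.23051457] [-3.14008990e+00  1.18981397e-04  2.74791445e-01]
```

```bash
cat >> h.py <<'E'
def delta(P,yaw):
    s=observe(); Rt=R.from_euler("xyz",s["tool_rot"]); Rg=R.from_euler("xyz",[np.pi,0,yaw])
    print("cm",np.round(Rt.inv().apply(np.array(P)-s["tcp_pos"])*100,2),"turn",np.round((Rt.inv()*Rg).as_rotvec(),3))
E
python3 - <<'E'
from h import *
delta([.45,-.35,.24],0.0)
delta([.55,-.1,.24],-.28)
delta([.5005,.164,.215],-.28)
E
```

```text
cm [ 33.82 -16.56  -0.93] turn [-0.001  0.     0.275]
cm [ 50.23 -37.91  -0.9 ] turn [-0.001  0.001  0.555]
cm [ 52.63 -64.66   1.64] turn [-0.001  0.001  0.555]
```

Call:
move_arm(
  grip=[6,6,6,6,6,6,6,6,6,6,6,6],
  delta_pos=[
    [33.8,-16.6,-1],
    [33.8,-16.6,-1],
    [33.8,-16.6,-1],
    [33.8,-16.6,-1],
    [33.8,-16.6,-1],
    [33.8,-16.6,-1],
    [33.8,-16.6,-1],
    [33.8,-16.6,-1],
    [33.8,-16.6,-1],
    [50.2,-37.9,-1],
    [50.2,-37.9,-1],
    [50.2,-37.9,-1],
  ],
  turn=[
    [0,0,0.27],
    [0,0,0.27],
    [0,0,0.27],
    [0,0,0.27],
    [0,0,0.27],
    [0,0,0.27],
    [0,0,0.27],
    [0,0,0.27],
    [0,0,0.27],
    [0,0,0.555],
    [0,0,0.555],
    [0,0,0.555],
  ],
)

```text
time: 1.1
tcp_pos: [0.4927, -0.2407, 0.2408]
tool_rot: [3.141, 0.001, -0.287]
force: [0.2, -0.3, -0.5]
width: 0.0601
grasp_force: 0.0
```

```bash
python3 - <<'E'
from h import *
delta([.5005,.164,.215],-.28)
E
```

```text
cm [-10.72 -39.03   2.58] turn [ 0.     0.001 -0.007]
```

Call:
move_arm(
  grip=[6,6,6,6,6,6,6,6,6,6,6,6],
  delta_pos=[
    [-10.7,-39,2.6],
    [-10.7,-39,2.6],
    [-10.7,-39,2.6],
    [-10.7,-39,2.6],
    [-10.7,-39,2.6],
    [-10.7,-39,2.6],
    [-10.7,-39,2.6],
    [-10.7,-39,2.6],
    [-10.7,-39,2.6],
    [-10.7,-39,2.6],
    [-10.7,-39,2.6],
    [-10.7,-39,2.6],
  ],
  turn=[
    [0,0,0],
    [0,0,0],
    [0,0,0],
    [0,0,0],
    [0,0,0],
    [0,0,0],
    [0,0,0],
    [0,0,0],
    [0,0,0],
    [0,0,0],
    [0,0,0],
    [0,0,0],
  ],
)

```text
time: 2.1
tcp_pos: [0.4968, 0.1644, 0.2147]
tool_rot: [3.141, 0.001, -0.276]
force: [0.6, -1.0, 0.0]
width: 0.0598
grasp_force: 0.0
```

```bash
python3 - <<'E'
from h import *
C=cam("wrist");im=get_image("wrist");cv2.imwrite("pics/w1.png",im)
delta([.5005,.164,.215],-.28)
print(pix(C,[.5005,.164,.127]))
E
```

```text
cm [ 0.27 -0.24 -0.03] turn [0.001 0.001 0.001]
[278.43463196 212.88490847]
```

View pics/w1.png

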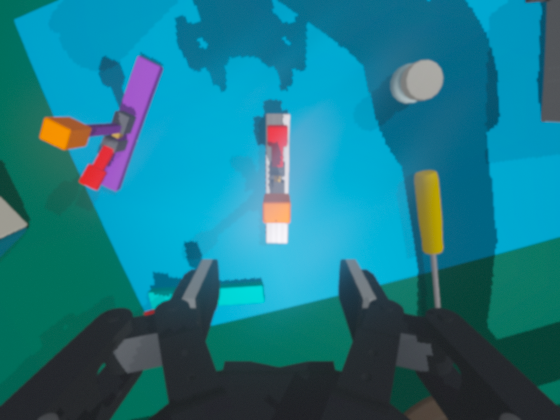

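The gauge is straight under the gripper: head at (277,210) against the predicted (278,213), with the bridge parallel to the tool x axis. Now I'll descend and grip.

Call:
move_arm(
  grip=[6,6,6,6,6,6,6,2,2,2,2,2],
  delta_pos=[
    [0.4,-0.3,4],
    [0.4,-0.3,8],
    [0.4,-0.3,11],
    [0.4,-0.3,12.3],
    [0.4,-0.3,12.3],
    [0.4,-0.3,12.3],
    [0.4,-0.3,12.3],
    [0.4,-0.3,12.3],
    [0.4,-0.3,12.3],
    [0.4,-0.3,12.3],
    [0.4,-0.3,12.3],
    [0.4,-0.3,12.3],
  ],
  turn=[
    [0,0,0],
    [0,0,0],
    [0,0,0],
    [0,0,0],
    [0,0,0],
    [0,0,0],
    [0,0,0],
    [0,0,0],
    [0,0,0],
    [0,0,0],
    [0,0,0],
    [0,0,0],
  ],
  squeeze=40,
)

```text
time: 3.15
tcp_pos: [0.5028, 0.1644, 0.0929]
tool_rot: [-3.141, -0.001, -0.28]
force: [1.4, 0.4, 2.0]
width: 0.0216
grasp_force: 40.3
```

Call:
move_arm(
  grip=[1.5,1.5,1.5,1.5,1.5,1.5],
  delta_pos=[
    [0,0,0],
    [0,0,0],
    [0,0,0],
    [0,0,0],
    [0,0,-1],
    [0,0,-1],
  ],
  turn=[
    [0,0,0],
    [0,0,0],
    [0,0,0],
    [0,0,0],
    [0,0,0],
    [0,0,0],
  ],
)

```text
time: 3.65
tcp_pos: [0.5014, 0.1639, 0.1027]
tool_rot: [3.14, 0.001, -0.28]
force: [0.5, 0.8, -4.2]
width: 0.0212
grasp_force: 43.6
```

```bash
python3 - <<'E'
from h import *
delta([.5573,-.2152,.19],-.135)
E
```

```text
cm [15.83 34.9  -8.71] turn [ 0.001  0.001 -0.145]
```

Call:
move_arm(
  grip=[1.5,1.5,1.5,1.5,1.5,1.5,1.5,1.5,1.5,1.5,1.5,1.5],
  delta_pos=[
    [0,0,-2],
    [0,0,-4.5],
    [0,0,-7],
    [0.5,1.2,-8.7],
    [1.5,3.5,-8.7],
    [3,6.5,-8.7],
    [4.5,10,-8.7],
    [6,13,-8.7],
    [7.5,16.5,-8.7],
    [9,20,-8.7],
    [10.5,23,-8.7],
    [12,26.5,-8.7],
  ],
  turn=[
    [0,0,0],
    [0,0,0],
    [0,0,0],
    [0,0,-0.02],
    [0,0,-0.04],
    [0,0,-0.06],
    [0,0,-0.08],
    [0,0,-0.1],
    [0,0,-0.12],
    [0,0,-0.145],
    [0,0,-0.145],
    [0,0,-0.145],
  ],
)

```text
time: 4.65
tcp_pos: [0.5432, -0.1245, 0.1885]
tool_rot: [-3.141, 0.002, -0.134]
force: [1.1, 0.3, -6.5]
width: 0.0216
grasp_force: 43.6
```

```bash
python3 - <<'E'
from h import *
delta([.5573,-.2152,.19],-.135)
E
```

```text
cm [ 2.61  8.8  -0.16] turn [-0.001  0.002  0.001]
```

Call:
move_arm(
  grip=[1.5,1.5,1.5,1.5,1.5,1.5,1.5],
  delta_pos=[
    [0.8,3,0],
    [1.7,5.5,0],
    [2.3,7.5,0],
    [2.6,8.5,0],
    [2.6,8.8,0],
    [2.6,8.8,0],
    [2.6,8.8,0],
  ],
  turn=[
    [0,0,0],
    [0,0,0],
    [0,0,0],
    [0,0,0],
    [0,0,0],
    [0,0,0],
    [0,0,0],
  ],
)

```text
time: 5.23
tcp_pos: [0.5578, -0.2123, 0.1888]
tool_rot: [-3.14, 0.001, -0.133]
force: [0.2, 0.4, -5.5]
width: 0.0217
grasp_force: 43.6
```

```bash
python3 - <<'E'
from h import *
delta([.5573,-.2152,.17],-.135)
a=get_image("top")[170:290,340:440]
C=cam("wrist");b=get_image("wrist");cv2.imwrite("pics/w2full.png",b)
b=cv2.resize(b,(467,350)); a=cv2.resize(a,(292,350),interpolation=2)
cv2.imwrite("pics/p2.png",np.hstack([a,b]))
E
```

```text
cm [-0.01  0.29  1.88] turn [-0.001  0.001  0.002]
```

View pics/p2.png

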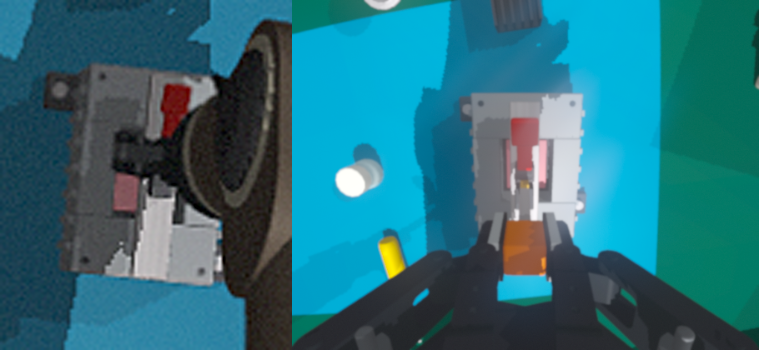

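The wrist view shows the bridge (centre column about 525) over the housing (471–583) and parallel to it, with the well straddled. I'll check the fore-aft position numerically.

```bash
python3 - <<'E'
from h import *
C=cam("wrist")
s=observe();u=np.array([np.cos(-.135),np.sin(-.135)]);v=np.array([-u[1],u[0]]);t=s["tcp_pos"][:2]
for n,uv,z in(("housing front",(282,112),.07),("hous left",(216,170),.07),("hous right",(350,170),.07),("bridge front",(280,122),.108),("bridge L",(263,124),.108),("bridge R",(297,124),.108)):
    d=world(C,uv,z)[:2]-t; print(n,np.round([d@u,d@v],4))
print(s["tcp_pos"], "well by top:", (np.array([.5573,-.2152])-t)@u,(np.array([.5573,-.2152])-t)@v)
E
```

```text
housing front [ 0.079 -0.002]
hous left [0.0319 0.0539]
hous right [ 0.0321 -0.0599]
bridge front [ 0.072  -0.0003]
bridge L [0.0706 0.0115]
bridge R [ 0.0707 -0.0121]
[ 0.55816338 -0.21222391  0.18921495] well by top: -0.0004549741211978906 -0.0030652151050949237
```

Call:
move_arm(
  grip=[1.5,1.5,1.5,1.5,1.5,1.5,1.5,1.5],
  delta_pos=[
    [0.2,0.3,0.5],
    [0.2,0.3,1.1],
    [0.2,0.3,1.6],
    [0.2,0.3,2],
    [0.2,0.3,2.2],
    [0.2,0.3,2.2],
    [0.2,0.3,2.2],
    [0.2,0.3,2.2],
  ],
  turn=[
    [0,0,0],
    [0,0,0],
    [0,0,0],
    [0,0,0],
    [0,0,0],
    [0,0,0],
    [0,0,0],
    [0,0,0],
  ],
)

```text
time: 6.0
tcp_pos: [0.5599, -0.2177, 0.1674]
tool_rot: [3.142, -0.0, -0.135]
force: [0.3, 0.3, -6.0]
width: 0.0212
grasp_force: 43.6
```

Call:
move_arm(
  grip=[1.5,1.5,1.5,1.5,1.5,1.5,1.5,1.5],
  delta_pos=[
    [0,0,0.15],
    [0,0,0.3],
    [0,0,0.45],
    [0,0,0.6],
    [0,0,0.8],
    [0,0,1],
    [0,0,1.2],
    [0,0,1.2],
  ],
  turn=[
    [0,0,0],
    [0,0,0],
    [0,0,0],
    [0,0,0],
    [0,0,0],
    [0,0,0],
    [0,0,0],
    [0,0,0],
  ],
)

```text
time: 6.67
tcp_pos: [0.5597, -0.2177, 0.155]
tool_rot: [3.142, -0.0, -0.135]
force: [-2.1, 0.8, -1.5]
width: 0.0217
grasp_force: 44.4
```

Call:
move_arm(
  grip=[1.5,1.5,1.5,1.5,1.5,1.5,1.5,1.5],
  delta_pos=[
    [0,0,0.3],
    [0,0,0.6],
    [0,0,0.9],
    [0,0,1.2],
    [0,0,1.5],
    [0,0,1.6],
    [0,0,1.6],
    [0,0,1.6],
  ],
  turn=[
    [0,0,0],
    [0,0,0],
    [0,0,0],
    [0,0,0],
    [0,0,0],
    [0,0,0],
    [0,0,0],
    [0,0,0],
  ],
)

```text
time: 7.33
tcp_pos: [0.5597, -0.2177, 0.1388]
tool_rot: [-3.142, 0.0, -0.135]
force: [-0.0, 0.4, -3.8]
width: 0.0213
grasp_force: 44.1
```

```bash
python3 - <<'E'
from h import *
a=get_image("scene")[150:270,130:250]
b=get_image("wrist")
for i in range(5): print(observe()["force"]); get_image("top")
b=cv2.resize(b,(467,350)); a=cv2.resize(a,(333,350),interpolation=2)
cv2.imwrite("pics/p3.png",np.hstack([a,b]))
E
```

```text
[-0.64714459  0.32017442 -3.74870724]
[-0.46252014 -0.75959538 -3.86138289]
[-0.30461337 -0.77508389 -4.2331873 ]
[-0.10126008  0.71071886 -3.26196824]
[-0.30597159 -0.08649066 -2.90948453]
```

View pics/p3.png

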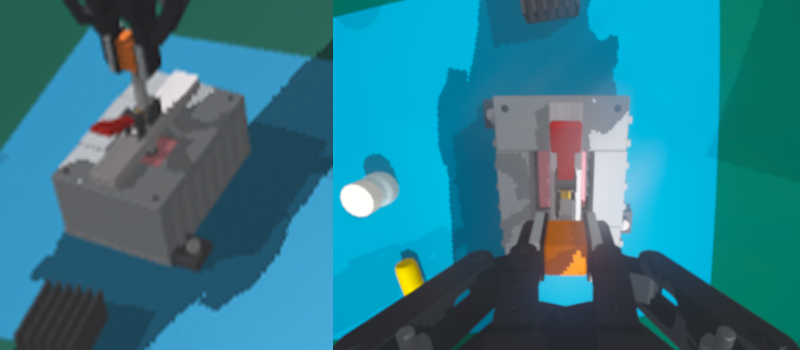

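Bridge is seated across the well and parallel; the probe has slid with the head. Now probing for the pad in small steps.

Call:
move_arm(
  grip=[1.5,1.5,1.5,1.5,1.5],
  delta_pos=[
    [0,0,0.05],
    [0,0,0.1],
    [0,0,0.15],
    [0,0,0.2],
    [0,0,0.25],
  ],
  turn=[
    [0,0,0],
    [0,0,0],
    [0,0,0],
    [0,0,0],
    [0,0,0],
  ],
)

```text
time: 8.1
tcp_pos: [0.5598, -0.2177, 0.137]
tool_rot: [3.141, -0.0, -0.135]
force: [-2.1, -0.7, 1.2]
width: 0.0213
grasp_force: 44.5
```

Call:
move_arm(
  grip=[1.5,1.5,1.5,1.5],
  delta_pos=[
    [0,0,0.05],
    [0,0,0.1],
    [0,0,0.15],
    [0,0,0.2],
  ],
  turn=[
    [0,0,0],
    [0,0,0],
    [0,0,0],
    [0,0,0],
  ],
)

```text
time: 8.43
tcp_pos: [0.5598, -0.2177, 0.1347]
tool_rot: [3.142, -0.0, -0.135]
force: [-1.9, -0.4, 1.7]
width: 0.0213
grasp_force: 44.5
```

Call:
move_arm(
  grip=[1.5,1.5,1.5,1.5],
  delta_pos=[
    [0,0,0.05],
    [0,0,0.1],
    [0,0,0.15],
    [0,0,0.2],
  ],
  turn=[
    [0,0,0],
    [0,0,0],
    [0,0,0],
    [0,0,0],
  ],
)

```text
time: 8.77
tcp_pos: [0.5598, -0.2177, 0.1327]
tool_rot: [3.142, -0.0, -0.135]
force: [-2.2, 0.7, 2.0]
width: 0.0214
grasp_force: 44.5
```

Call:
move_arm(
  grip=[1.5,1.5,1.5,1.5],
  delta_pos=[
    [0,0,0.05],
    [0,0,0.1],
    [0,0,0.15],
    [0,0,0.18],
  ],
  turn=[
    [0,0,0],
    [0,0,0],
    [0,0,0],
    [0,0,0],
  ],
)

```text
time: 9.1
tcp_pos: [0.5598, -0.2176, 0.1312]
tool_rot: [3.142, -0.0, -0.135]
force: [-2.0, 0.4, 3.5]
width: 0.0214
grasp_force: 44.9
```

Call:
move_arm(
  grip=[1.5,1.5],
  delta_pos=[
    [0,0,0.03],
    [0,0,0.05],
  ],
  turn=[
    [0,0,0],
    [0,0,0],
  ],
)

```text
time: 9.27
tcp_pos: [0.5598, -0.2177, 0.1308]
tool_rot: [3.141, -0.0, -0.135]
force: [-3.7, 1.1, 7.1]
width: 0.0213
grasp_force: 45.0
```

```bash
python3 - <<'E'
from h import *
f=[]
for i in range(8): f.append(np.r_[observe()["force"],observe()["tcp_pos"][2]]); get_image("top")
print(np.round(f,4))
E
```

```text
[[-3.7034  1.0698  7.1458  0.1308]
 [-3.5948  0.6912  5.6464  0.1308]
 [-3.2234  0.5853  5.6385  0.1308]
 [-2.7364  1.199   5.2433  0.1308]
 [-2.7032  1.4876  4.86    0.1308]
 [-3.1107  1.6462  4.192   0.1308]
 [-2.4802  0.9133  5.56    0.1308]
 [-3.5084  0.9588  4.6558  0.1308]]
```

Call:
move_arm(
  grip=[4.5,4.5,4.5,4.5,4.5,4.5,4.5],
  delta_pos=[
    [0,0,0],
    [0,0,0],
    [0,0,0],
    [0,0,0],
    [0,0,-2],
    [0,0,-5],
    [0,0,-8],
  ],
  turn=[
    [0,0,0],
    [0,0,0],
    [0,0,0],
    [0,0,0],
    [0,0,0],
    [0,0,0],
    [0,0,0],
  ],
)

```text
time: 10.25
tcp_pos: [0.5591, -0.2174, 0.2104]
tool_rot: [-3.141, 0.002, -0.135]
force: [0.5, -0.5, 0.3]
width: 0.0452
grasp_force: 0.0
```

```bash
python3 - <<'E'
from h import *
C=cam("wrist"); b=get_image("wrist"); s=observe(); print(s["force"],s["tcp_pos"],s["tool_rot"])
a=get_image("scene")[140:240,140:240]
a=cv2.resize(a,(400,400),interpolation=2)
y=cv2.resize(b[60:340,140:420],(400,400),interpolation=2)
cv2.imwrite("pics/p4.png",np.hstack([a,y]))
# predicted lever pad
u=np.array([np.cos(-.135),np.sin(-.135)]);c=np.array([.5573,-.2152])
p=lambda d,z:pix(C,[*(c+d*u),z])
for n,q in(("pad",p(.054,.121)),("bridge front",p(.075,.082)),("bridge back",p(-.075,.082)),("well",p(0,.07))): print(n,q,(q-[140,60])*400/280+[400,0])
E
```

```text
[2.62452597 0.20899287 4.65597437] [ 0.56228468 -0.21832258  0.21762598] [ 3.14020431 -0.0074928  -0.13523219]
pad [276.67736045 149.71458298] [595.25337207 128.16368997]
bridge front [276.9711489  119.41101205] [595.67306986  84.87287435]
bridge back [277.42066322 278.46226773] [596.31523318 312.0889539 ]
well [277.28840854 201.64667316] [596.12629791 202.35239023]
```

View pics/p4.png

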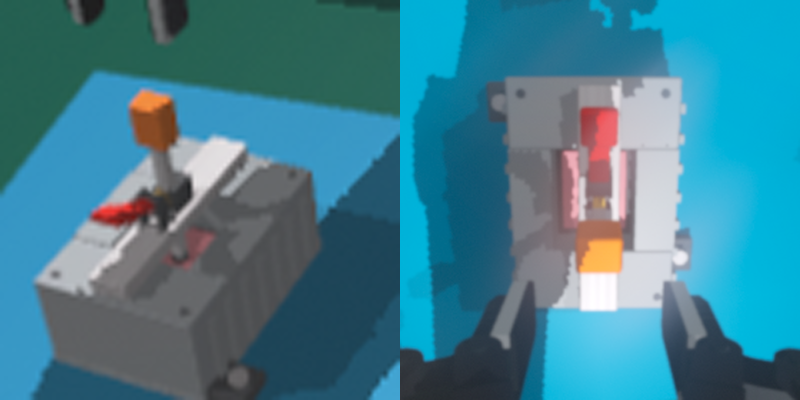

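The gauge stands seated and centred (bridge columns 582–618, well columns 556–637). The probe is down and the lever open, with its pad at about (599,125). Next I'll press the lever.

```bash
python3 - <<'E'
from h import *
u=np.array([np.cos(-.135),np.sin(-.135)]);v=np.array([-u[1],u[0]]);c=np.array([.5573,-.2152])
delta([*(c+.061*u-.001*v),.135],-.135); print(observe()["tcp_pos"],observe()["tool_rot"])
E
```

```text
cm [ 5.47 -0.16  8.1 ] turn [ 0.002 -0.008 -0.   ]
[ 0.56249503 -0.21838301  0.21558897] [ 3.13998941 -0.00835268 -0.13528135]
```

Call:
move_arm(
  grip=[0,0,0,0,0,0,0,0,0,0,0,0],
  delta_pos=[
    [2.5,-0.1,0],
    [5,-0.1,0],
    [5.5,-0.1,1],
    [5.5,-0.1,3],
    [5.5,-0.1,5],
    [5.5,-0.1,6.5],
    [5.5,-0.1,7],
    [5.5,-0.1,7],
    [5.5,-0.1,7],
    [5.5,-0.1,7],
    [5.5,-0.1,7],
    [5.5,-0.1,7],
  ],
  turn=[
    [0,0,0],
    [0,0,0],
    [0,0,0],
    [0,0,0],
    [0,0,0],
    [0,0,0],
    [0,0,0],
    [0,0,0],
    [0,0,0],
    [0,0,0],
    [0,0,0],
    [0,0,0],
  ],
)

```text
time: 11.35
tcp_pos: [0.6148, -0.2243, 0.1415]
tool_rot: [3.141, -0.002, -0.135]
force: [-0.9, 0.5, 0.6]
width: 0.0001
grasp_force: 0.0
```

```bash
python3 - <<'E'
from h import *
u=np.array([np.cos(-.135),np.sin(-.135)]);v=np.array([-u[1],u[0]]);c=np.array([.5573,-.2152])
delta([*(c+.061*u-.001*v),.1035],-.135); print(observe()["force"])
E
```

```text
cm [ 0.27 -0.02  3.81] turn [ 0.    -0.002 -0.   ]
[-0.85289099  0.45339324  0.64174661]
```

Call:
move_arm(
  grip=[0,0,0,0,0,0,0,0,0,0,0,0],
  delta_pos=[
    [0.2,0,0.6],
    [0.2,0,1.2],
    [0.2,0,1.6],
    [0.2,0,1.9],
    [0.2,0,2.1],
    [0.2,0,2.3],
    [0.2,0,2.5],
    [0.2,0,2.7],
    [0.2,0,2.9],
    [0.2,0,3.1],
    [0.2,0,3.3],
    [0.2,0,3.4],
  ],
  turn=[
    [0,0,0],
    [0,0,0],
    [0,0,0],
    [0,0,0],
    [0,0,0],
    [0,0,0],
    [0,0,0],
    [0,0,0],
    [0,0,0],
    [0,0,0],
    [0,0,0],
    [0,0,0],
  ],
)

```text
time: 12.35
tcp_pos: [0.6162, -0.2243, 0.1061]
tool_rot: [3.142, 0.0, -0.135]
force: [2.0, -1.2, 3.5]
width: 0.0001
grasp_force: 1.4
```

Call:
move_arm(
  grip=[0,0,0,0],
  delta_pos=[
    [0,0,0.1],
    [0,0,0.2],
    [0,0,0.25],
    [0,0,0.25],
  ],
  turn=[
    [0,0,0],
    [0,0,0],
    [0,0,0],
    [0,0,0],
  ],
)

```text
time: 12.68
tcp_pos: [0.6163, -0.2244, 0.1038]
tool_rot: [3.142, 0.0, -0.135]
force: [2.0, -0.2, 2.1]
width: 0.0004
grasp_force: 1.2
```

Call:
move_arm(
  grip=[0,0,0,0],
  delta_pos=[
    [0,0,0.07],
    [0,0,0.14],
    [0,0,0.2],
    [0,0,0.2],
  ],
  turn=[
    [0,0,0],
    [0,0,0],
    [0,0,0],
    [0,0,0],
  ],
)

```text
time: 13.02
tcp_pos: [0.6163, -0.2244, 0.1032]
tool_rot: [3.141, -0.0, -0.135]
force: [-1.3, 0.8, 11.6]
width: -0.0002
grasp_force: 5.7
```

The tip stopped at 103 mm with 12 N, which matches the predicted lever stop. Retreating.

Call:
move_arm(
  grip=[0,0,0,0,0,0,0,0,0],
  delta_pos=[
    [0,0,0],
    [0,0,0],
    [0,0,-1],
    [0,0,-4],
    [0,0,-8],
    [0,0,-12],
    [0,0,-12],
    [0,0,-12],
    [0,0,-12],
  ],
  turn=[
    [0,0,0],
    [0,0,0],
    [0,0,0],
    [0,0,0],
    [0,0,0],
    [0,0,0],
    [0,0,0],
    [0,0,0],
    [0,0,0],
  ],
)

```text
time: 13.77
tcp_pos: [0.6155, -0.2243, 0.2215]
tool_rot: [3.142, 0.001, -0.135]
force: [-0.5, 0.2, -1.2]
width: 0.0001
grasp_force: 0.0
```

```bash
python3 - <<'E'
from h import *
b=get_image("wrist")
a=get_image("scene")[140:240,140:240]
a=cv2.resize(a,(400,400),interpolation=2)
y=cv2.resize(b[120:400,140:420],(400,400),interpolation=2)
cv2.imwrite("pics/p5.png",np.hstack([a,y]))
E
```

```text
(no output)
```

View pics/p5.png

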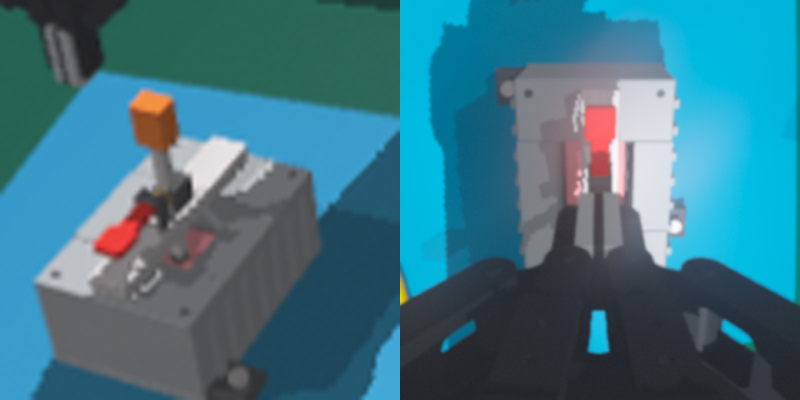

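The picture shows the lever lying level at about (120,240), the bridge flat on the housing, the head standing at (155,115), and the gripper clear.

```bash
python3 -c "
from station import *
print(job_done())"
```

```text
the job is handed in; nothing more can be done
None
```

I handed the job in at about 14 s: the gauge stands seated across the well with the probe on the pad, the lever is locked level and the gripper is clear; the hand-in returned no verdict.

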